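# Find where a sample turntable rubs, park it there and mark the place

### The job

The hand-turned sample turntable binds at one place in its turn. Turn it slowly by its upright handle, without forcing the handle on its sprung foot, until you feel the drag rise, work out where the drag is greatest and leave the handle parked right there; then stand the small wooden block upright on the grey ledge, directly outboard of the handle beside the pointer, to mark the spot. Leave the other things on the bench where they are.

Things in the scene. Friction and masses are not known exactly. Their poses are not given: they have to be found in the camera images.
- housing: fixed grey round housing of the turntable, 208 mm across; flat top (the ledge) 30 mm above the bench, free as a ring from radius 62 to 102 mm, with small black tick marks near its edge. Origin: centre of its underside on the bench; z up = the turning axis. It stands anywhere in the middle of the bench, at any small yaw
- hub (a point): the turning axis at the height of the ledge (30 mm above the bench). Drag while turning: 1 to 3 N at the handle, but at one hidden place, new each time, it swells to about 9 N, over 0.25 rad either side of the tightest point; with the handle held still some half of it can still be felt. At the start that place is over 0.9 rad away, either way. Nothing blocks: the plate can be turned right through
- plate: bare metal turning plate, 124 mm across, 5 mm thick, top 36 mm above the bench, with eight black vial pockets, a centre boss (28 mm across, 45 mm above the bench), an upright handle and a pointer at the rim. Turns both ways without stops and stays where it is left. Origin on the axis at bench height; x axis points from the axis through the handle to the pointer
- grip (a point): middle of the black upright handle at the height to grip it, 62 mm above the bench and 48 mm from the axis; the handle is a round 18 mm post, from 41 to 80 mm above the bench, that spins freely on its own pin, so it can be held fast while it goes round the circle. Its foot is sprung: it gives sideways, any way, 0.4 mm per N, and is spoilt if forced more than 6 mm (15 N) out of its place
- mark (a point): point on the ledge in line with the handle and pointer, 86 mm from the axis, 30 mm above the bench; turns with the plate. Here the block belongs
- block_mid (a point): centre (half-way up, 21 mm above its foot) of the small brown wooden block, 22 mm (its x) by 13 mm (its y) by 42 mm tall, 12 g; it stands upright by itself on the bench to the left of the turntable
- tape: loose roll of tape, 68 mm across, 16 mm high, a bystander; origin under its centre
- pad_calc: loose calculator, 120 x 70 x 14 mm, a bystander; origin under its centre
- small_beaker: loose small clear beaker, 35 mm across, 46 mm high, a bystander; origin under its centre
- knife: loose green box cutter, 110 x 24 x 16 mm, a bystander; origin under its centre
- pen: loose marker pen, 128 x 16 x 16 mm, a bystander; origin under its centre
Not all that is in view belongs to the job. Leave any orange, purple or turquoise look-alike of the part that bears block_mid alone.

How it is judged:
On the way:
1. the plate is turned by its handle into the place where it rubs (contact force between plate and housing above 3.5 N and contact force between the fingers and housing above 0.5 N), for 0.2 s.
At the end, for the whole second after the job is handed in: the plate rests within about 0.15 rad of its tightest place (where the rubbing inside still presses with more than 3.5 N), and the block stands upright (within 0.12 rad) and still on the ledge, its centre within 15 mm of the mark point outboard of the handle (contact force between plate and housing above 3.5 N and angular speed of plate below 0.05 rad/s and horizontal distance between block_mid and mark below 0.015 m and angle between block_mid's own z axis and vertical below 0.12 rad and z of block_mid in the frame of hub between 0.017 and 0.026 m and linear speed of block below 0.02 m/s); the robot touches nothing.
It fails at once if the plate is turned faster than 4 rad/s (angular speed of plate above 4 rad/s).
It fails at once if the handle is forced more than 6 mm out of its place on its springs (15 N) (x of grip in the frame of plate above 0.054 m or x of grip in the frame of plate below 0.042 m or y of grip in the frame of plate above 0.006 m or y of grip in the frame of plate below -0.006 m).
It fails at once if a loose bystander (tape, calculator, small beaker, box cutter or pen) is pushed more than 30 mm away (distance of any of tape, pad_calc, small_beaker, knife, pen from where it was at the start of the episode above 0.03 m).
It also fails if it takes over 72 s, if anything falls off the work surface, if the arm or the gripper's body presses on something with over 40 N, if the wrist force passes 120 N, or if a joint passes its speed limit or range.

### The arm

A 6-joint arm with a two-finger parallel gripper is mounted at the origin on a cart in front of the work surface, level with it; the furniture and walls round the work are solid. World frame = base frame: x ahead of the robot, y to its left, z up, the work surface at z = 0. Lengths are in m, angles in rad, forces in N, time in s.
With the tool pointing down it reaches from about 0.35 to 0.875 m from the base axis. Payload 4.2 kg.
Tool frame: the origin (TCP) lies midway between the tips of the shut fingers; the grasp point (between the pads) lies 19 mm behind it; z points along the fingers, y is the line along which they close (so a half turn about z gives the same grasp; the last joint's range is limited). The gripper opens to 87 mm and grips with 3 to 60 N. Pads are 19 mm wide; open, the fingers measure 117 mm over their backs; the gripper's body (75 mm by 190 mm) begins 51 mm behind the grasp point.
Start: joints at [-0.877, 0.385, 0.008, 0, -1.194, -0.259], TCP at [0.263, -0.567, 0.223] pointing down, gripper open.
Joint ranges: [-3.14, 3.14], [-1.21, 2.06], [-1.07, 1.41], [-3.16, 2.05], [-2.99, -0.16], [-3.1, 3.1]. Speed limits (rad/s): [2.79, 2.79, 3.14, 3.14, 3.14, 3.14].

### API

Orientations are given as a rotation vector (axis times angle).
In Python, from cell import robot gives the robot as it stands.
- The arm moves only by the tool step_arm, never from a script. Its argument "rows" is a list of rows, each an object with "linear": the shift along the tool's x, y, z in mm, a list of three; "angular": the turn, a rotation vector about the tool's x, y, z in degrees, a list of three. A call has 1 to 20 rows; each row is the pose to reach, as a shift and turn from the pose commanded when the call began, along the tool's axes at that moment; what a row does not reach only later rows make up. A row lasts 1/12 s, in which the tool goes at most 41.7 mm and 7.16 degrees, less where a joint would pass 70% of its speed; a pose out of reach is approached as far as the arm can. A call with a gripper value outside its range is refused whole. "grip" is the gripper command: -1 is fully open, 1 is shut, values between are in proportion, set as the call begins (left out, the last holds). The fingers move at their own pace and stop on an object; "force" is the grip in N (left out, the last holds). Time passes only in rows, so rows that repeat a pose let the fingers close. It gives the time, the measured TCP pose, the force, the opening and the grip force at its end, in the units of the state.
- robot.observe(): the state, without advancing time (a new reading comes with each control period).
- robot.grab_frame(name): name is "scene" or "top"; returns the picture (400x640x3 uint8, blue, green, red); there is no depth.
- robot.get_calibration(name): a dict with "fx", "fy", "cx", "cy" (pixels), "dist_coeffs" ([k1, k2, p1, p2, k3] as OpenCV has them; the pictures are not rectified), "cam_to_world" (4x4, takes a point from camera to world coordinates). Camera axes: x right, y up, looking along -z (the intrinsics and any distortion apply to the point x, -y, -z); pixel columns grow to the right and rows downward; lengths in m; the calibration is good to about 2 mm. A picture is of the moment at which its call begins. get_calibration takes no time and is no camera call.
- robot.hand_in(): hands the job in; it is judged then, once.
The state is a dict: "time_s": time; "q": joint angles; "qvel": joint speeds; "joint_torque": joint torques, N m; "tool_pos": TCP position; "orientation": TCP orientation; "ft_force": force on the tool from outside, world axes, zero at the start; "torque": the same for the moment, N m; "opening": finger opening in m; "grasp_force": force on a finger pad.
Only numpy, scipy, OpenCV 4.12 (cv2) and the standard library are available. Lean on these libraries where they do the work, as an engineer would, in place of code of your own. Each camera call takes 0.05 s, during which the arm holds its last target. There are 200 camera calls.

## Working session

There is one attempt and no reset: what is moved stays moved. The work goes in short steps, Python scripts to look and compute and a tool call to move; the robot and the scene stay as the last step left them, time stands still between calls to the robot, and variables do not carry over. Pictures are saved under pics/ and viewed, at most 10 in all, crops included, and the job is handed in when it is done.

Besides the shell and the picture viewer there is one more tool, called after "Call:" in YAML: its name, and indented under it one key for each argument. step_arm: Moves the arm, as the interface text tells. Its arguments: {"type":"object","properties":{"rows":{"type":"array","items":{"type":"object","properties":{"linear":{"type":"array","items":{"type":"number"}},"angular":{"type":"array","items":{"type":"number"}}}}},"grip":{"type":"number"},"force":{"type":"number"}},"required":["rows"]}

```bash
mkdir -p pics; ls; cat > h.py <<'E'
import numpy as np, cv2
from scipy.spatial.transform import Rotation as R
from cell import robot
def ray(name,px):
    c=robot.get_calibration(name)
    K=np.array([[c["fx"],0,c["cx"]],[0,c["fy"],c["cy"]],[0,0,1.]])
    u=cv2.undistortPoints(np.array(px,float).reshape(-1,1,2),K,np.array(c["dist_coeffs"],float)).reshape(-1,2)
    d=np.c_[u[:,0],-u[:,1],-np.ones(len(u))]
    T=np.array(c["cam_to_world"]); return T[:3,3],d@T[:3,:3].T
def onz(name,px,z):
    o,d=ray(name,px); return o+d*((z-o[2])/d[:,2])[:,None]
def totool(dv,s=None):
    s=s or robot.observe(); return R.from_rotvec(s["orientation"]).inv().apply(dv)*1000
E
python3 - <<'E'
from h import *
for n in("scene","top"):
    cv2.imwrite(f"pics/{n}0.png",robot.grab_frame(n)); c=robot.get_calibration(n); print(n,np.round(c["cam_to_world"],3).tolist(),c["fx"],c["dist_coeffs"])
s=robot.observe();print(s); print(R.from_rotvec(s["orientation"]).as_matrix().round(3))
E
```

```text
pics
scene [[-0.831, 0.286, -0.478, -0.047], [-0.557, -0.459, 0.693, 0.948], [-0.021, 0.841, 0.54, 0.774], [0.0, 0.0, 0.0, 1.0]] 453.6657388349245 [0.02482004 0.         0.         0.         0.        ]
top [[-0.008, 0.999, -0.043, 0.501], [-1.0, -0.007, 0.011, 0.054], [0.01, 0.043, 0.999, 1.2], [0.0, 0.0, 0.0, 1.0]] 403.6986299086716 [-0.08506353  0.          0.          0.          0.        ]
{'time_s': 0.1, 'q': array([-8.77411149e-01,  3.85484730e-01,  6.76885846e-03, -4.01249556e-04,
       -1.19401414e+00, -2.58625951e-01]), 'qvel': array([ 4.58225455e-05, -1.66584399e-03,  3.24841806e-03,  3.21789861e-03,
       -1.17287475e-04,  2.61628487e-04]), 'joint_torque': array([-4.61173349e-04, -3.91688883e+01,  1.87935483e+01,  4.23188746e+00,
        1.34661849e-02, -8.98442886e-05]), 'tool_pos': array([ 0.26304068, -0.56636153,  0.22157344]), 'orientation': array([ 6.77205600e-01, -3.06716546e+00, -2.96768548e-03]), 'ft_force': array([-0.66060362,  1.08302744,  0.92645006]), 'torque': array([0.07943018, 0.03636626, 0.02846891]), 'grasp_force': 0.0, 'opening': 0.08717024693533694}
[[-0.907 -0.421 -0.001]
 [-0.421  0.907  0.002]
 [ 0.     0.002 -1.   ]]
```

View pics/top0.png

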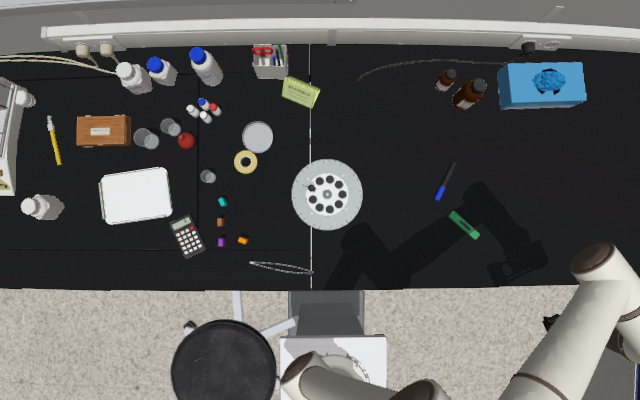

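View pics/scene0.png

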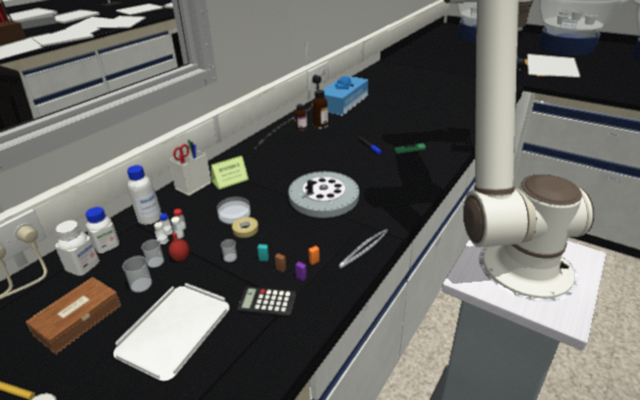

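Candidates for the block: brown at top (220,223) / scene (281,262), turquoise (222,202)/(263,252), purple (221,242)/(301,270) and orange (243,240)/(314,255). By the description it is the brown one. The turntable is at top (327,194), with its handle on the left near (309,187). I'll check this in a close crop.

```bash
python3 - <<'E'
from h import *
t=cv2.imread("pics/top0.png"); s=cv2.imread("pics/scene0.png")
a=cv2.resize(t[150:245,285:375],(400,422),interpolation=cv2.INTER_CUBIC)
b=cv2.resize(t[190:252,205:265],(390,422),interpolation=cv2.INTER_CUBIC)
cv2.imwrite("pics/crop0.png",np.hstack([a,b]))
c=cv2.resize(s[160:225,280:370],(720,520),interpolation=cv2.INTER_CUBIC)
cv2.imwrite("pics/crop1.png",c)
# brown block
for n,im in(("top",t),("scene",s)):
    h=cv2.cvtColor(im,cv2.COLOR_BGR2HSV); 
    x0,y0,x1,y1=(205,212,235,234) if n=="top" else (272,248,292,276)
    m=cv2.inRange(h[y0:y1,x0:x1],(3,80,40),(20,255,255)); ys,xs=np.nonzero(m)
    print(n,len(xs),xs.min()+x0,xs.max()+x0,ys.min()+y0,ys.max()+y0,xs.mean()+x0,ys.mean()+y0, cv2.minAreaRect(np.c_[xs+x0,ys+y0].astype(np.float32)))
    print(np.where(m>0,h[y0:y1,x0:x1,2],0)) 
# housing circle in top
g=cv2.cvtColor(t,cv2.COLOR_BGR2GRAY); m=(g[150:245,280:375]>85).astype(np.uint8)
m=cv2.morphologyEx(m,cv2.MORPH_OPEN,np.ones((5,5)))
cs,_=cv2.findContours(m,0,1); k=max(cs,key=cv2.contourArea); e=cv2.fitEllipse(cv2.convexHull(k)); print(e)
px=np.array(e[0])+[280,150]; print(px,onz("top",[px],0.03))
E
```

```text
top 69 217 224 218 226 220.3913043478261 221.82608695652175 ((220.5, 222.0), (8.0, 7.0), 90.0)
[[  0   0   0   0   0   0   0   0   0   0   0   0   0   0   0   0   0   0
    0   0   0   0   0   0   0   0   0   0   0   0]
 [  0   0   0   0   0   0   0   0   0   0   0   0   0   0   0   0   0   0
    0   0   0   0   0   0   0   0   0   0   0   0]
 [  0   0   0   0   0   0   0   0   0   0   0   0   0   0   0   0   0   0
    0   0   0   0   0   0   0   0   0   0   0   0]
 [  0   0   0   0   0   0   0   0   0   0   0   0   0   0   0   0   0   0
    0   0   0   0   0   0   0   0   0   0   0   0]
 [  0   0   0   0   0   0   0   0   0   0   0   0   0   0   0   0   0   0
    0   0   0   0   0   0   0   0   0   0   0   0]
 [  0   0   0   0   0   0   0   0   0   0   0   0   0   0   0   0   0   0
    0   0   0   0   0   0   0   0   0   0   0   0]
 [  0   0   0   0   0   0   0   0   0   0   0   0 110 135 135 135  99  61
   53  41   0   0   0   0   0   0   0   0   0   0]
 [  0   0   0   0   0   0   0   0   0   0   0   0 143 169 170 170 131  84
   71  50   0   0   0   0   0   0   0   0   0   0]
 [  0
[... 3689 characters left out ...]
  0   0   0   0
    0   0]
 [  0   0   0   0   0   0   0  53  63  69  75  71  59   0   0   0   0   0
    0   0]
 [  0   0   0   0   0   0   0   0  45  54  64  59   0   0   0   0   0   0
    0   0]
 [  0   0   0   0   0   0   0   0   0   0  41   0   0   0   0   0   0   0
    0   0]
 [  0   0   0   0   0   0   0   0   0   0   0   0   0   0   0   0   0   0
    0   0]
 [  0   0   0   0   0   0   0   0   0   0   0   0   0   0   0   0   0   0
    0   0]
 [  0   0   0   0   0   0   0   0   0   0   0   0   0   0   0   0   0   0
    0   0]]
((46.5697021484375, 44.13047790527344), (71.348388671875, 71.98139953613281), 157.48895263671875)
[326.56970215 194.13047791] [[0.57137198 0.01459725 0.03      ]]
```

View pics/crop0.png

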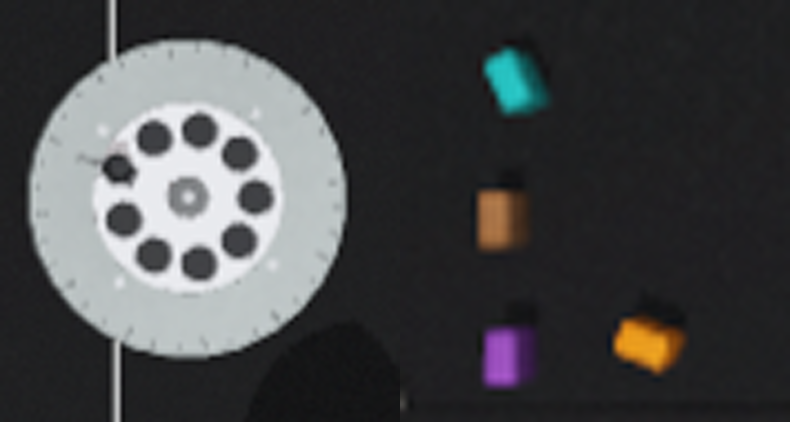

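View pics/crop1.png

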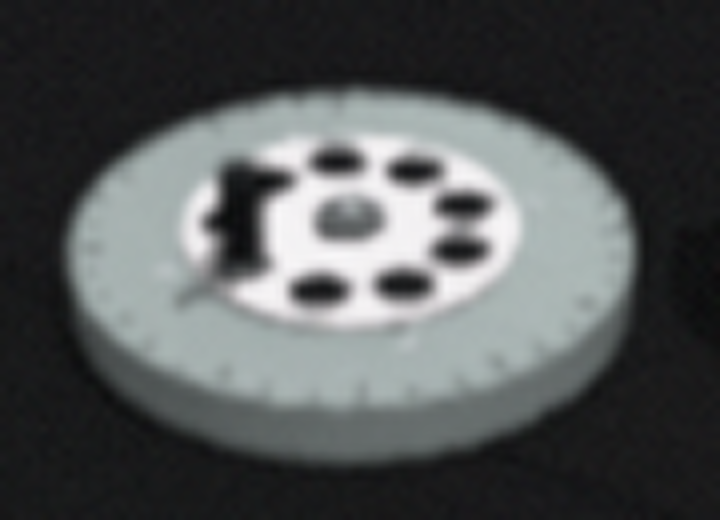

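The crops confirm the brown block at top (220,222), standing square to the world axes with its 22 mm side along x. The handle is the upper-left dark blob near top (311.8,187.8), and the pointer tip is near (303,185).

```bash
python3 - <<'E'
from h import *
t=cv2.imread("pics/top0.png"); S=8
g=cv2.cvtColor(t,cv2.COLOR_BGR2GRAY)[165:225,297:357]; G=cv2.resize(g,None,fx=S,fy=S,interpolation=cv2.INTER_CUBIC)
cs,_=cv2.findContours((G<115).astype(np.uint8),1,1)
for k in cs:
    a=cv2.contourArea(k)
    if 500<a<6000:
        m=cv2.moments(k); p=np.array([m["m10"],m["m01"]])/a; p=(p+.5)/S-.5+[297,165]
        print(a,p.round(2),onz("top",[p],0.036).round(4))
w=onz("top",[[326.57,194.13]],0.03)[0]; print("hub",w, onz("top",[[327.3,194.4]],0.045))
hd=onz("top",[[311.8,187.6]],0.075)[0]; tip=onz("top",[[303,185.2]],0.036)[0]
for q in(hd,tip): print(q,np.hypot(*(q-w)[:2]),np.arctan2((q-w)[1],(q-w)[0]))
# block: top view top-face and scene mask centroid ray at mid
tp=onz("top",[[216.5,218],[220.9,218],[216.5,225.6],[220.9,225.6]],0.042); print("blk",tp.round(4),tp.mean(0))
print(onz("scene",[[279.9,261.8]],0.021))
print("scene handle top",onz("scene",[[280+240/8,160+165/8]],0.080), "hub",onz("scene",[[280+350/8,160+205/8]],0.045))
E
```

```text
3077.0 [353.17 221.15] [[ 0.4924 -0.0613  0.036 ]]
3400.5 [300.   220.99] [[0.4941 0.092  0.036 ]]
2676.0 [329.3  208.91] [[0.5283 0.0073 0.036 ]]
2656.5 [319.14 207.01] [[0.534  0.0365 0.036 ]]
2669.5 [338.26 203.78] [[ 0.5429 -0.0187  0.036 ]]
2677.5 [312.36 198.98] [[0.5573 0.0559 0.036 ]]
2614.5 [341.98 193.96] [[ 0.5712 -0.0298  0.036 ]]
2273.0 [311.16 187.61] [[0.5902 0.0592 0.036 ]]
2692.0 [338.39 184.14] [[ 0.5997 -0.0197  0.036 ]]
2701.0 [319.17 180.67] [[0.6102 0.0359 0.036 ]]
2689.0 [329.39 178.95] [[0.615  0.0062 0.036 ]]
2777.0 [353.31 167.66] [[ 0.6474 -0.0635  0.036 ]]
2969.0 [299.77 167.79] [[0.648  0.0918 0.036 ]]
hub [0.57137337 0.01459638 0.03      ] [[0.56968093 0.01301327 0.045     ]]
[0.58721319 0.05720228 0.075     ] 0.045455070253323494 1.2148558165856305
[0.59733213 0.08269952 0.036     ] 0.07288274765617918 1.2066287851024502
blk [[0.5042 0.3318 0.042 ]
 [0.5042 0.3191 0.042 ]
 [0.4824 0.3318 0.042 ]
 [0.4824 0.3191 0.042 ]] [0.49329617 0.325429   0.042     ]
[[0.49909057 0.32344852 0.021     ]]
scene handle top [[0.59132709 0.058144   0.08      ]] hub [[0.5734605  0.01449743 0.045     ]]
```

Call:
step_arm:
  rows:
    - {"linear": [-559,430,70],"angular": [0,0,24.9]}
    - {"linear": [-559,430,70],"angular": [0,0,24.9]}
    - {"linear": [-559,430,70],"angular": [0,0,24.9]}
    - {"linear": [-559,430,70],"angular": [0,0,24.9]}
    - {"linear": [-559,430,70],"angular": [0,0,24.9]}
    - {"linear": [-559,430,70],"angular": [0,0,24.9]}
    - {"linear": [-559,430,70],"angular": [0,0,24.9]}
    - {"linear": [-559,430,70],"angular": [0,0,24.9]}
    - {"linear": [-559,430,70],"angular": [0,0,24.9]}
    - {"linear": [-559,430,70],"angular": [0,0,24.9]}
    - {"linear": [-559,430,70],"angular": [0,0,24.9]}
    - {"linear": [-559,430,70],"angular": [0,0,24.9]}
    - {"linear": [-559,430,70],"angular": [0,0,24.9]}
    - {"linear": [-559,430,70],"angular": [0,0,24.9]}
    - {"linear": [-559,430,70],"angular": [0,0,24.9]}
    - {"linear": [-559,430,70],"angular": [0,0,24.9]}
    - {"linear": [-559,430,70],"angular": [0,0,24.9]}
    - {"linear": [-559,430,70],"angular": [0,0,24.9]}
    - {"linear": [-559,430,70],"angular": [0,0,24.9]}
    - {"linear": [-559,430,70],"angular": [0,0,24.9]}
  grip: -0.2

```text
time_s: 1.77
tool_pos: [0.5884, 0.0586, 0.1518]
orientation: [0.001, -3.14, 0.001]
ft_force: [0.8, -0.5, -0.3]
opening: 0.0524
grasp_force: 0.0
```

Call:
step_arm:
  rows:
    - {"linear": [0,0.5,30]}
    - {"linear": [0,0.5,60]}
    - {"linear": [0,0.5,85]}
    - {"linear": [0,0.5,100]}
    - {"linear": [0,0.5,105]}
    - {"linear": [0,0.5,105]}
    - {"linear": [0,0.5,105]}

```text
$.rows[0]: bad value
```

Call:
step_arm:
  rows:
    - {"linear": [0,0,0]}
    - {"linear": [0,0,0]}

```text
$.rows[0]: bad value
```

Call:
step_arm:
  rows:
    - {"linear": [0,0,0]}
    - {"linear": [0,0,0]}
    - {"linear": [0,0,0]}
    - {"linear": [0,0,0]}
    - {"linear": [0,0,0]}
    - {"linear": [0,0,0]}
    - {"linear": [0,0,0]}
    - {"linear": [0,0,0]}
  grip: 1
  force: 30

```text
$.rows[0]: bad value
```

Call:
step_arm:
  rows:
    - {"linear": [0,0,0]}
    - {"linear": [0,0,0]}

```text
$.rows[0]: bad value
```

```bash
python3 - <<'E'
from h import *
f=robot.grab_frame("scene"); cv2.imwrite("pics/g1.png",cv2.resize(f[110:250,240:420],(720,560),interpolation=cv2.INTER_CUBIC))
L=[]
for i in range(5):
    robot.grab_frame("top"); L.append(robot.observe()["ft_force"])
print(np.round(L,2),np.mean(L,0),np.round(robot.observe()["tool_pos"],4))
E
```

```text
[[-0.3   0.45  0.34]
 [-0.68 -0.91 -0.29]
 [ 0.75  0.21  0.21]
 [ 0.16 -0.14  0.23]
 [-0.95  0.72  0.02]] [-0.20561874  0.06430435  0.10218803] [0.5888 0.0574 0.1531]
```

View pics/g1.png

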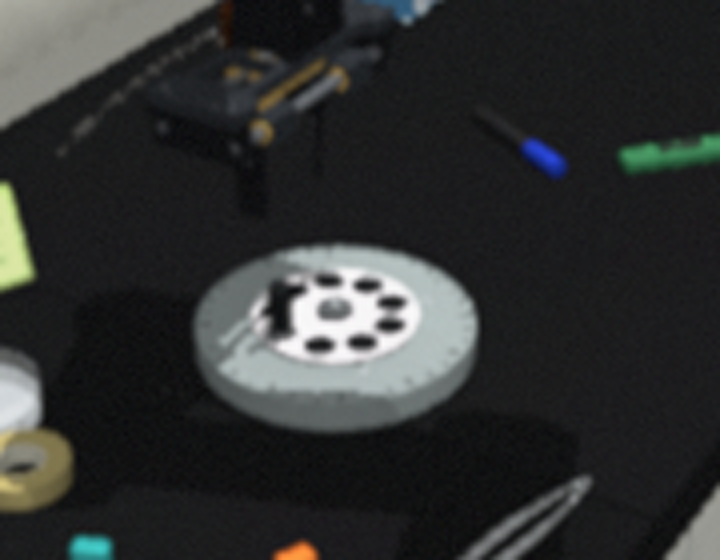

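The picture shows the open gripper above the turntable and the handle at crop (283,308). The moves were refused because every row needs "angular".

Call:
step_arm:
  rows:
    - {"linear": [0,1,30],"angular": [0,0,0]}
    - {"linear": [0,1,60],"angular": [0,0,0]}
    - {"linear": [0,1,85],"angular": [0,0,0]}
    - {"linear": [0,1,100],"angular": [0,0,0]}
    - {"linear": [0,1,105],"angular": [0,0,0]}
    - {"linear": [0,1,105],"angular": [0,0,0]}
    - {"linear": [0,1,105],"angular": [0,0,0]}

```text
time_s: 2.65
tool_pos: [0.5898, 0.0594, 0.0485]
orientation: [-0.0, 3.14, 0.0]
ft_force: [0.9, -0.5, 1.4]
opening: 0.0522
grasp_force: 0.0
```

```bash
cat > avg.py <<'E'
from h import *
import sys
n=int(sys.argv[1]); F=[];P=[]
for i in range(n):
    robot.grab_frame("top"); s=robot.observe(); F.append(s["ft_force"]); P.append(s["tool_pos"])
print("F",np.mean(F,0).round(2),"P",np.mean(P,0).round(4),np.std(P,0).round(4),"t",s["time_s"],"open",s["opening"],"g",s["grasp_force"])
E
python3 avg.py 5
```

```text
F [ 0.31 -0.01  0.51] P [0.5901 0.0598 0.049 ] [0.0002 0.0001 0.0001] t 2.9 open 0.05212475190000096 g 0.0
```

Call:
step_arm:
  rows:
    - {"linear": [0,0,0],"angular": [0,0,0]}
    - {"linear": [0,0,0],"angular": [0,0,0]}
    - {"linear": [0,0,0],"angular": [0,0,0]}
    - {"linear": [0,0,0],"angular": [0,0,0]}
    - {"linear": [0,0,0],"angular": [0,0,0]}
    - {"linear": [0,0,0],"angular": [0,0,0]}
    - {"linear": [0,0,0],"angular": [0,0,0]}
  grip: 1
  force: 30

```text
time_s: 3.48
tool_pos: [0.5892, 0.0598, 0.0475]
orientation: [-0.0, 3.141, 0.0]
ft_force: [0.2, 0.4, 1.1]
opening: 0.0169
grasp_force: 30.0
```

```bash
python3 avg.py 6
```

```text
F [-0.08  0.65 -0.01] P [0.5892 0.0598 0.0475] [0. 0. 0.] t 3.7833 open 0.017210164439792872 g 29.999984077876434
```

```bash
cat > arc.py <<'E'
# arc.py cx cy r a0 step nrows ncalls : prints shifts per call (mm, tool x,y), tool R=diag(-1,1,-1)
import sys,json,numpy as np
cx,cy,r,a0,st=map(float,sys.argv[1:6]); n,m=map(int,sys.argv[6:8])
P=lambda a:np.array([-r*np.cos(a),r*np.sin(a)])*1000
acc=np.round(P(a0),1)
for c in range(m):
    rows=[np.round(P(a0+st*(c*n+i+1))-acc,1) for i in range(n)]
    print(c,round(a0+st*(c+1)*n,3),[x.tolist() for x in rows]); acc=acc+rows[-1]
E
python3 arc.py .5717 .0144 .0485 1.203 .05 3 20
```

```text
0 1.353 [[2.2, 0.8], [4.6, 1.5], [6.9, 2.1]]
1 1.503 [[2.4, 0.4], [4.8, 0.8], [7.2, 1.0]]
2 1.653 [[2.4, 0.1], [4.9, 0.1], [7.3, -0.1]]
3 1.803 [[2.4, -0.2], [4.8, -0.6], [7.2, -1.1]]
4 1.953 [[2.3, -0.6], [4.6, -1.4], [6.9, -2.2]]
5 2.103 [[2.2, -1.0], [4.4, -2.0], [6.5, -3.2]]
6 2.253 [[2.1, -1.3], [4.1, -2.7], [6.0, -4.2]]
7 2.403 [[1.8, -1.5], [3.6, -3.2], [5.3, -4.9]]
8 2.553 [[1.5, -1.9], [3.0, -3.8], [4.4, -5.8]]
9 2.703 [[1.3, -2.0], [2.5, -4.1], [3.6, -6.3]]
10 2.853 [[1.0, -2.2], [1.8, -4.5], [2.6, -6.8]]
11 3.003 [[0.6, -2.3], [1.1, -4.7], [1.5, -7.1]]
12 3.153 [[0.3, -2.4], [0.5, -4.8], [0.5, -7.3]]
13 3.303 [[-0.1, -2.4], [-0.3, -4.8], [-0.6, -7.2]]
14 3.453 [[-0.5, -2.4], [-1.0, -4.7], [-1.7, -7.1]]
15 3.603 [[-0.8, -2.2], [-1.7, -4.5], [-2.8, -6.7]]
16 3.753 [[-1.1, -2.1], [-2.3, -4.2], [-3.7, -6.2]]
17 3.903 [[-1.4, -2.0], [-3.0, -3.9], [-4.6, -5.7]]
18 4.053 [[-1.7, -1.7], [-3.5, -3.3], [-5.4, -4.8]]
19 4.203 [[-1.9, -1.5], [-4.0, -2.8], [-6.0, -4.0]]
```

Call:
step_arm:
  rows:
    - {"linear": [2.2,0.8,0],"angular": [0,0,0]}
    - {"linear": [4.6,1.5,0],"angular": [0,0,0]}
    - {"linear": [6.9,2.1,0],"angular": [0,0,0]}

```text
time_s: 4.03
tool_pos: [0.5826, 0.0618, 0.0476]
orientation: [-0.0, 3.14, 0.0]
ft_force: [2.3, -0.3, -2.7]
opening: 0.0173
grasp_force: 30.0
```

Call:
step_arm:
  rows:
    - {"linear": [2.4,0.4,0],"angular": [0,0,0]}
    - {"linear": [4.8,0.8,0],"angular": [0,0,0]}
    - {"linear": [7.2,1.0,0],"angular": [0,0,0]}

```text
time_s: 4.28
tool_pos: [0.5749, 0.0629, 0.0476]
orientation: [-0.0, 3.141, 0.0]
ft_force: [2.5, 0.5, -2.4]
opening: 0.0172
grasp_force: 30.0
```

Call:
step_arm:
  rows:
    - {"linear": [2.4,0.1,0],"angular": [0,0,0]}
    - {"linear": [4.9,0.1,0],"angular": [0,0,0]}
    - {"linear": [7.3,-0.1,0],"angular": [0,0,0]}

```text
time_s: 4.53
tool_pos: [0.5675, 0.0628, 0.0476]
orientation: [-0.0, 3.141, 0.0]
ft_force: [1.4, -0.0, -2.0]
opening: 0.0169
grasp_force: 30.0
```

Call:
step_arm:
  rows:
    - {"linear": [2.4,-0.2,0],"angular": [0,0,0]}
    - {"linear": [4.8,-0.6,0],"angular": [0,0,0]}
    - {"linear": [7.2,-1.1,0],"angular": [0,0,0]}

```text
time_s: 4.78
tool_pos: [0.5603, 0.0616, 0.0476]
orientation: [-0.0, 3.142, 0.0]
ft_force: [2.2, 1.3, -1.7]
opening: 0.0169
grasp_force: 30.0
```

Call:
step_arm:
  rows:
    - {"linear": [2.3,-0.6,0],"angular": [0,0,0]}
    - {"linear": [4.6,-1.4,0],"angular": [0,0,0]}
    - {"linear": [6.9,-2.2,0],"angular": [0,0,0]}

```text
time_s: 5.03
tool_pos: [0.5534, 0.0593, 0.0475]
orientation: [0.0, -3.142, -0.0]
ft_force: [2.2, 1.7, -2.1]
opening: 0.017
grasp_force: 30.0
```

Call:
step_arm:
  rows:
    - {"linear": [2.2,-1.0,0],"angular": [0,0,0]}
    - {"linear": [4.4,-2.0,0],"angular": [0,0,0]}
    - {"linear": [6.5,-3.2,0],"angular": [0,0,0]}

```text
time_s: 5.28
tool_pos: [0.5469, 0.056, 0.0475]
orientation: [0.0, -3.142, -0.0]
ft_force: [2.1, 0.1, -2.3]
opening: 0.0168
grasp_force: 30.0
```

```bash
python3 avg.py 5
```

```text
F [ 0.51  0.71 -1.32] P [0.5465 0.0558 0.0475] [0.0001 0.0001 0.    ] t 5.5333 open 0.01695315740231101 g 29.99979905434884
```

Call:
step_arm:
  rows:
    - {"linear": [2.1,-1.3,0],"angular": [0,0,0]}
    - {"linear": [4.1,-2.7,0],"angular": [0,0,0]}
    - {"linear": [6.0,-4.2,0],"angular": [0,0,0]}

```text
time_s: 5.78
tool_pos: [0.5412, 0.052, 0.0475]
orientation: [-0.0, 3.141, 0.0]
ft_force: [2.3, 1.8, -1.7]
opening: 0.0173
grasp_force: 30.0
```

Call:
step_arm:
  rows:
    - {"linear": [1.8,-1.5,0],"angular": [0,0,0]}
    - {"linear": [3.6,-3.2,0],"angular": [0,0,0]}
    - {"linear": [5.3,-4.9,0],"angular": [0,0,0]}

```text
time_s: 6.03
tool_pos: [0.5356, 0.0469, 0.0475]
orientation: [-0.0, 3.142, 0.0]
ft_force: [2.0, 1.2, -2.1]
opening: 0.0173
grasp_force: 30.0
```

Call:
step_arm:
  rows:
    - {"linear": [1.5,-1.9,0],"angular": [0,0,0]}
    - {"linear": [3.0,-3.8,0],"angular": [0,0,0]}
    - {"linear": [4.4,-5.8,0],"angular": [0,0,0]}

```text
time_s: 6.28
tool_pos: [0.5313, 0.0411, 0.0476]
orientation: [-0.0, 3.142, 0.0]
ft_force: [1.3, 1.0, -1.8]
opening: 0.0167
grasp_force: 30.0
```

Call:
step_arm:
  rows:
    - {"linear": [1.3,-2.0,0],"angular": [0,0,0]}
    - {"linear": [2.5,-4.1,0],"angular": [0,0,0]}
    - {"linear": [3.6,-6.3,0],"angular": [0,0,0]}

```text
time_s: 6.53
tool_pos: [0.5277, 0.0347, 0.0475]
orientation: [-0.0, 3.142, 0.0]
ft_force: [1.1, 1.8, -2.1]
opening: 0.0172
grasp_force: 30.0
```

Call:
step_arm:
  rows:
    - {"linear": [1.0,-2.2,0],"angular": [0,0,0]}
    - {"linear": [1.8,-4.5,0],"angular": [0,0,0]}
    - {"linear": [2.6,-6.8,0],"angular": [0,0,0]}

```text
time_s: 6.78
tool_pos: [0.5252, 0.0279, 0.0476]
orientation: [-0.0, 3.142, 0.0]
ft_force: [1.3, 2.2, -2.6]
opening: 0.0169
grasp_force: 30.0
```

Call:
step_arm:
  rows:
    - {"linear": [0.6,-2.3,0],"angular": [0,0,0]}
    - {"linear": [1.1,-4.7,0],"angular": [0,0,0]}
    - {"linear": [1.5,-7.1,0],"angular": [0,0,0]}

```text
time_s: 7.03
tool_pos: [0.5238, 0.0209, 0.0476]
orientation: [-0.0, 3.141, 0.0]
ft_force: [1.9, 3.3, -2.5]
opening: 0.0172
grasp_force: 30.0
```

Call:
step_arm:
  rows:
    - {"linear": [0.3,-2.4,0],"angular": [0,0,0]}
    - {"linear": [0.5,-4.8,0],"angular": [0,0,0]}
    - {"linear": [0.5,-7.3,0],"angular": [0,0,0]}

```text
time_s: 7.28
tool_pos: [0.5236, 0.0144, 0.0476]
orientation: [-0.0, 3.14, 0.002]
ft_force: [0.9, 7.6, -2.3]
opening: 0.0171
grasp_force: 30.0
```

Call:
step_arm:
  rows:
    - {"linear": [-0.1,-2.4,0],"angular": [0,0,0]}

```text
time_s: 7.37
tool_pos: [0.5237, 0.0121, 0.0476]
orientation: [0.0, 3.14, 0.003]
ft_force: [1.1, 7.7, -2.8]
opening: 0.0173
grasp_force: 30.0
```

Call:
step_arm:
  rows:
    - {"linear": [-0.2,-2.4,0],"angular": [0,0,0]}

```text
time_s: 7.45
tool_pos: [0.5239, 0.0099, 0.0476]
orientation: [0.0, 3.14, 0.003]
ft_force: [0.7, 7.4, -2.5]
opening: 0.0173
grasp_force: 30.0
```

Call:
step_arm:
  rows:
    - {"linear": [-0.3,-2.4,0],"angular": [0,0,0]}

```text
time_s: 7.53
tool_pos: [0.5241, 0.0076, 0.0475]
orientation: [0.0, 3.141, 0.003]
ft_force: [0.0, 8.9, -2.0]
opening: 0.0171
grasp_force: 30.0
```

Call:
step_arm:
  rows:
    - {"linear": [-0.5,-2.4,0],"angular": [0,0,0]}

```text
time_s: 7.62
tool_pos: [0.5244, 0.0052, 0.0475]
orientation: [0.0, 3.141, 0.003]
ft_force: [0.2, 8.6, -2.0]
opening: 0.0173
grasp_force: 30.0
```

Call:
step_arm:
  rows:
    - {"linear": [-0.5,-2.3,0],"angular": [0,0,0]}

```text
time_s: 7.7
tool_pos: [0.5249, 0.0028, 0.0475]
orientation: [-0.0, 3.141, 0.003]
ft_force: [-0.3, 7.7, -0.2]
opening: 0.0171
grasp_force: 30.0
```

Call:
step_arm:
  rows:
    - {"linear": [-0.7,-2.4,0],"angular": [0,0,0]}

```text
time_s: 7.78
tool_pos: [0.5254, 0.0003, 0.0475]
orientation: [-0.0, 3.142, 0.002]
ft_force: [0.5, 6.5, -2.2]
opening: 0.0169
grasp_force: 30.0
```

Call:
step_arm:
  rows:
    - {"linear": [-0.8,-2.2,0],"angular": [0,0,0]}

```text
time_s: 7.87
tool_pos: [0.5262, -0.0023, 0.0475]
orientation: [0.0, -3.141, -0.001]
ft_force: [0.3, 3.5, -1.7]
opening: 0.0172
grasp_force: 30.0
```

Call:
step_arm:
  rows:
    - {"linear": [-0.9,-2.3,0],"angular": [0,0,0]}

```text
time_s: 7.95
tool_pos: [0.5272, -0.005, 0.0476]
orientation: [0.001, -3.141, -0.0]
ft_force: [1.3, 2.5, -1.9]
opening: 0.0172
grasp_force: 30.0
```

Call:
step_arm:
  rows:
    - {"linear": [-1.1,-2.2,0],"angular": [0,0,0]}

```text
time_s: 8.03
tool_pos: [0.5283, -0.0075, 0.0475]
orientation: [0.001, -3.141, 0.0]
ft_force: [1.2, 3.5, -2.0]
opening: 0.0173
grasp_force: 30.0
```

Call:
step_arm:
  rows:
    - {"linear": [1.1,2.2,0],"angular": [0,0,0]}
    - {"linear": [2.0,4.5,0],"angular": [0,0,0]}

```text
time_s: 8.2
tool_pos: [0.5266, -0.0035, 0.0476]
orientation: [0.0, 3.141, -0.001]
ft_force: [3.0, -1.3, -2.6]
opening: 0.0173
grasp_force: 30.0
```

Call:
step_arm:
  rows:
    - {"linear": [0.8,2.2,0],"angular": [0,0,0]}

```text
time_s: 8.28
tool_pos: [0.5256, -0.001, 0.0476]
orientation: [-0.0, 3.142, -0.001]
ft_force: [2.6, -1.3, -2.5]
opening: 0.0169
grasp_force: 30.0
```

Call:
step_arm:
  rows:
    - {"linear": [0.7,2.4,0],"angular": [0,0,0]}

```text
time_s: 8.37
tool_pos: [0.5248, 0.0014, 0.0476]
orientation: [0.001, -3.142, 0.001]
ft_force: [3.1, -3.4, -3.4]
opening: 0.0172
grasp_force: 30.0
```

Call:
step_arm:
  rows:
    - {"linear": [0.5,2.3,0],"angular": [0,0,0]}

```text
time_s: 8.45
tool_pos: [0.5242, 0.0037, 0.0476]
orientation: [0.001, -3.141, 0.002]
ft_force: [3.1, -4.2, -2.8]
opening: 0.0167
grasp_force: 30.0
```

Call:
step_arm:
  rows:
    - {"linear": [0.5,2.4,0],"angular": [0,0,0]}

```text
time_s: 8.53
tool_pos: [0.5236, 0.0059, 0.0475]
orientation: [0.001, -3.141, 0.002]
ft_force: [2.5, -5.5, -2.8]
opening: 0.0169
grasp_force: 30.0
```

Call:
step_arm:
  rows:
    - {"linear": [0.3,2.4,0],"angular": [0,0,0]}

```text
time_s: 8.62
tool_pos: [0.5232, 0.0081, 0.0475]
orientation: [0.001, -3.141, 0.003]
ft_force: [3.3, -7.3, -2.8]
opening: 0.0171
grasp_force: 30.0
```

Call:
step_arm:
  rows:
    - {"linear": [0.2,2.4,0],"angular": [0,0,0]}

```text
time_s: 8.7
tool_pos: [0.5229, 0.0103, 0.0475]
orientation: [0.001, -3.14, 0.003]
ft_force: [4.1, -7.2, -3.7]
opening: 0.0172
grasp_force: 30.0
```

Call:
step_arm:
  rows:
    - {"linear": [0.1,2.4,0],"angular": [0,0,0]}

```text
time_s: 8.78
tool_pos: [0.5227, 0.0125, 0.0475]
orientation: [0.001, -3.14, 0.004]
ft_force: [4.5, -7.6, -2.5]
opening: 0.0172
grasp_force: 30.0
```

Call:
step_arm:
  rows:
    - {"linear": [0.0,2.5,0],"angular": [0,0,0]}

```text
time_s: 8.87
tool_pos: [0.5225, 0.0148, 0.0475]
orientation: [0.001, -3.139, 0.004]
ft_force: [2.9, -9.0, -2.3]
opening: 0.017
grasp_force: 30.0
```

Call:
step_arm:
  rows:
    - {"linear": [-0.2,2.4,0],"angular": [0,0,0]}

```text
time_s: 8.95
tool_pos: [0.5225, 0.0171, 0.0475]
orientation: [0.001, -3.139, 0.004]
ft_force: [1.7, -7.9, -2.2]
opening: 0.0174
grasp_force: 30.0
```

Call:
step_arm:
  rows:
    - {"linear": [-0.3,2.4,0],"angular": [0,0,0]}

```text
time_s: 9.03
tool_pos: [0.5227, 0.0195, 0.0475]
orientation: [0.001, -3.139, 0.004]
ft_force: [2.3, -6.7, -1.4]
opening: 0.0172
grasp_force: 30.0
```

Call:
step_arm:
  rows:
    - {"linear": [-0.4,2.4,0],"angular": [0,0,0]}

```text
time_s: 9.12
tool_pos: [0.523, 0.022, 0.0475]
orientation: [0.0, -3.139, 0.004]
ft_force: [1.7, -5.2, -1.1]
opening: 0.0172
grasp_force: 30.0
```

Call:
step_arm:
  rows:
    - {"linear": [-0.5,2.4,0],"angular": [0,0,0]}

```text
time_s: 9.2
tool_pos: [0.5236, 0.0248, 0.0475]
orientation: [0.0, -3.139, 0.003]
ft_force: [2.4, -3.7, -1.0]
opening: 0.0173
grasp_force: 30.0
```

Call:
step_arm:
  rows:
    - {"linear": [-0.6,2.3,0],"angular": [0,0,0]}

```text
time_s: 9.28
tool_pos: [0.5245, 0.0276, 0.0475]
orientation: [-0.0, -3.14, 0.002]
ft_force: [1.0, -2.5, -1.7]
opening: 0.0168
grasp_force: 30.0
```

Call:
step_arm:
  rows:
    - {"linear": [0.6,-2.3,0],"angular": [0,0,0]}
    - {"linear": [1.1,-4.7,0],"angular": [0,0,0]}
    - {"linear": [1.5,-7.1,0],"angular": [0,0,0]}
    - {"linear": [1.8,-9.5,0],"angular": [0,0,0]}
    - {"linear": [2.0,-11.9,0],"angular": [0,0,0]}
    - {"linear": [2.0,-14.4,0],"angular": [0,0,0]}
    - {"linear": [1.9,-16.8,0],"angular": [0,0,0]}
    - {"linear": [1.7,-19.2,0],"angular": [0,0,0]}
    - {"linear": [1.7,-19.5,0],"angular": [0,0,0]}
    - {"linear": [1.7,-19.5,0],"angular": [0,0,0]}
    - {"linear": [1.7,-19.5,0],"angular": [0,0,0]}
    - {"linear": [1.7,-19.5,0],"angular": [0,0,0]}

```text
time_s: 10.28
tool_pos: [0.5237, 0.0096, 0.0476]
orientation: [0.0, 3.141, 0.002]
ft_force: [0.2, 5.8, -2.4]
opening: 0.0173
grasp_force: 30.0
```

```bash
python3 avg.py 8
```

```text
F [ 1.06  6.31 -2.3 ] P [0.5237 0.0096 0.0476] [0. 0. 0.] t 10.6833 open 0.016839067662524045 g 29.99977153376676
```

Call:
step_arm:
  rows:
    - {"linear": [0,0.8,0],"angular": [0,0,0]}
    - {"linear": [0,1.6,0],"angular": [0,0,0]}
    - {"linear": [0,2.2,0],"angular": [0,0,0]}
    - {"linear": [0,2.2,0],"angular": [0,0,0]}
    - {"linear": [0,2.2,0],"angular": [0,0,0]}

```text
time_s: 11.1
tool_pos: [0.5235, 0.0109, 0.0476]
orientation: [-0.0, 3.142, 0.0]
ft_force: [1.2, 3.5, -2.0]
opening: 0.0171
grasp_force: 30.0
```

```bash
python3 avg.py 8
```

```text
F [ 0.8   3.74 -2.18] P [0.5236 0.0108 0.0476] [0. 0. 0.] t 11.5 open 0.01703310727093622 g 29.99979786691256
```

Call:
step_arm:
  rows:
    - {"linear": [0,1.0,0],"angular": [0,0,0]}
    - {"linear": [0,2.0,0],"angular": [0,0,0]}
    - {"linear": [0,2.7,0],"angular": [0,0,0]}
    - {"linear": [0,2.7,0],"angular": [0,0,0]}

```text
time_s: 11.83
tool_pos: [0.5233, 0.013, 0.0475]
orientation: [0.001, -3.141, 0.001]
ft_force: [2.7, 0.7, -2.1]
opening: 0.0174
grasp_force: 30.0
```

```bash
python3 avg.py 6
```

```text
F [ 1.56 -0.54 -1.37] P [0.5234 0.0131 0.0475] [0.     0.0001 0.    ] t 12.1333 open 0.01694003587995751 g 29.99970375560224
```

Call:
step_arm:
  rows:
    - {"linear": [0,0,0],"angular": [0,0,0]}
    - {"linear": [0,0,0],"angular": [0,0,0]}
    - {"linear": [0,0,0],"angular": [0,0,0]}
    - {"linear": [0,0,0],"angular": [0,0,0]}
    - {"linear": [0,0,-25],"angular": [0,0,0]}
    - {"linear": [0,0,-60],"angular": [0,0,0]}
    - {"linear": [0,0,-100],"angular": [0,0,0]}
    - {"linear": [10,40,-100],"angular": [0,0,0]}
    - {"linear": [20,80,-100],"angular": [0,0,0]}
    - {"linear": [28,120,-100],"angular": [0,0,0]}
    - {"linear": [28,160,-100],"angular": [0,0,0]}
    - {"linear": [28,200,-100],"angular": [0,0,0]}
    - {"linear": [28,240,-100],"angular": [0,0,0]}
    - {"linear": [28,280,-100],"angular": [0,0,0]}
    - {"linear": [28,311,-100],"angular": [0,0,0]}
    - {"linear": [28,311,-90],"angular": [0,0,0]}
    - {"linear": [28,311,-70],"angular": [0,0,0]}
    - {"linear": [28,311,-50],"angular": [0,0,0]}
    - {"linear": [28,311,-40],"angular": [0,0,0]}
    - {"linear": [28,311,-40],"angular": [0,0,0]}
  grip: -0.2

```text
time_s: 13.8
tool_pos: [0.4939, 0.3227, 0.0848]
orientation: [-0.001, -3.137, 0.007]
ft_force: [0.2, 0.3, 0.5]
opening: 0.0522
grasp_force: 0.0
```

```bash
python3 avg.py 1; python3 - <<'E'
from h import *
f=robot.grab_frame("scene"); t=robot.grab_frame("top"); cv2.imwrite("pics/top2.png",t)
a=cv2.resize(f[170:300,220:380],(640,520),interpolation=cv2.INTER_CUBIC); cv2.imwrite("pics/g2.png",a)
S=8;g=cv2.cvtColor(t,cv2.COLOR_BGR2GRAY)[165:225,297:357]; G=cv2.resize(g,None,fx=S,fy=S,interpolation=cv2.INTER_CUBIC)
cs,_=cv2.findContours((G<115).astype(np.uint8),1,1)
for k in cs:
    a=cv2.contourArea(k)
    if 1500<a<6000:
        m=cv2.moments(k); p=np.array([m["m10"],m["m01"]])/a; p=(p+.5)/S-.5+[297,165]
        w=onz("top",[p],.036)[0]; v=w-[.5717,.0144,0]; print(a,p.round(2),w.round(4),np.hypot(*v[:2]).round(4),np.arctan2(v[1],v[0]).round(3))
E
```

```text
F [ 0.24 -0.04  0.22] P [0.495  0.3235 0.0865] [0. 0. 0.] t 13.85 open 0.0521352421835608 g 0.0
3071.5 [353.18 221.16] [ 0.4924 -0.0613  0.036 ] 0.1096 -2.379
3394.0 [300. 221.] [0.4941 0.092  0.036 ] 0.1097 2.357
2234.0 [327.81 210.14] [0.5248 0.0116 0.036 ] 0.047 -3.083
2648.0 [317.58 205.98] [0.537 0.041 0.036] 0.0438 2.487
2678.5 [337.22 204.99] [ 0.5394 -0.0157  0.036 ] 0.0441 -2.392
2652.0 [311.92 197.28] [0.5622 0.0572 0.036 ] 0.0438 1.789
2630.0 [341.81 195.61] [ 0.5664 -0.0292  0.036 ] 0.0439 -1.691
2663.5 [313.17 187.03] [0.5918 0.0533 0.036 ] 0.0438 1.093
2670.0 [339.47 185.48] [ 0.5958 -0.0227  0.036 ] 0.0443 -0.995
2668.5 [320.68 179.91] [0.6123 0.0315 0.036 ] 0.0441 0.398
2668.0 [331.07 179.27] [0.614  0.0014 0.036 ] 0.0443 -0.298
2769.5 [353.31 167.65] [ 0.6475 -0.0635  0.036 ] 0.1087 -0.799
2965.5 [299.76 167.79] [0.648  0.0918 0.036 ] 0.1087 0.793
```

View pics/g2.png

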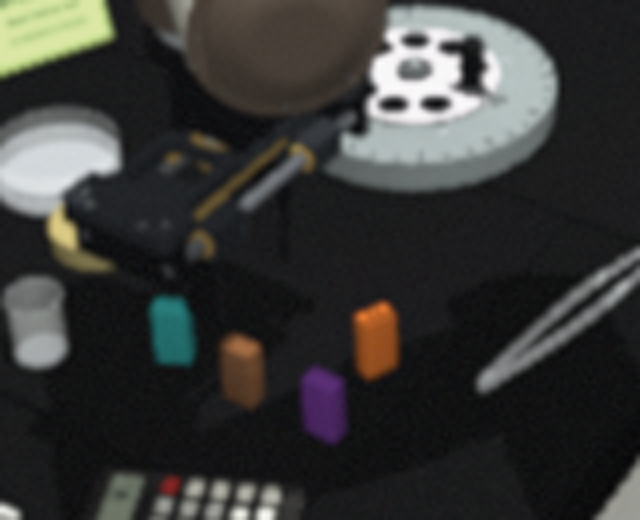

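The gripper is above the brown block, which stands upright at crop (243,370), and its neighbours are clear. The plate pockets give a parked angle of about 3.19 rad, close to the drag centre of about 3.21.

Call:
step_arm:
  rows:
    - {"linear": [0,1,25],"angular": [0,0,0]}
    - {"linear": [0,1,50],"angular": [0,0,0]}
    - {"linear": [0,1,68],"angular": [0,0,0]}
    - {"linear": [0,1,78],"angular": [0,0,0]}
    - {"linear": [0,1,78],"angular": [0,0,0]}
    - {"linear": [0,1,78],"angular": [0,0,0]}
    - {"linear": [0,1,78],"angular": [0,0,0]}

```text
time_s: 14.53
tool_pos: [0.4965, 0.3265, 0.0112]
orientation: [-0.001, 3.139, 0.003]
ft_force: [0.3, -0.2, 0.1]
opening: 0.0523
grasp_force: 0.0
```

Call:
step_arm:
  rows:
    - {"linear": [0,0,0],"angular": [0,0,0]}
    - {"linear": [0,0,0],"angular": [0,0,0]}
    - {"linear": [0,0,0],"angular": [0,0,0]}
    - {"linear": [0,0,0],"angular": [0,0,0]}
    - {"linear": [0,0,0],"angular": [0,0,0]}
    - {"linear": [0,0,0],"angular": [0,0,0]}
    - {"linear": [0,0,0],"angular": [0,0,0]}
    - {"linear": [0,0,0],"angular": [0,0,0]}
  grip: 1
  force: 12

```text
time_s: 15.2
tool_pos: [0.4955, 0.3255, 0.0095]
orientation: [0.0, -3.142, 0.0]
ft_force: [-0.4, 0.7, 0.6]
opening: 0.0133
grasp_force: 12.0
```

```bash
python3 avg.py 3
```

```text
F [-0.32 -0.04  0.14] P [0.4955 0.3255 0.0095] [0. 0. 0.] t 15.35 open 0.01297503659494497 g 12.000007958267815
```

Call:
step_arm:
  rows:
    - {"linear": [0,0,-20],"angular": [0,0,0]}
    - {"linear": [0,0,-50],"angular": [0,0,0]}
    - {"linear": [0,0,-80],"angular": [0,0,0]}
    - {"linear": [3,-30,-80],"angular": [0,0,0]}
    - {"linear": [6,-65,-80],"angular": [0,0,0]}
    - {"linear": [9.5,-100,-80],"angular": [0,0,0]}
    - {"linear": [9.5,-135,-80],"angular": [0,0,0]}
    - {"linear": [9.5,-170,-80],"angular": [0,0,0]}
    - {"linear": [9.5,-205,-80],"angular": [0,0,0]}
    - {"linear": [9.5,-240,-80],"angular": [0,0,0]}
    - {"linear": [9.5,-270,-80],"angular": [0,0,0]}
    - {"linear": [9.5,-295,-80],"angular": [0,0,0]}
    - {"linear": [9.5,-310,-80],"angular": [0,0,0]}
    - {"linear": [9.5,-315,-80],"angular": [0,0,0]}
    - {"linear": [9.5,-315,-80],"angular": [0,0,0]}
    - {"linear": [9.5,-315,-60],"angular": [0,0,0]}
    - {"linear": [9.5,-315,-45],"angular": [0,0,0]}
    - {"linear": [9.5,-315,-38],"angular": [0,0,0]}
    - {"linear": [9.5,-315,-38],"angular": [0,0,0]}
    - {"linear": [9.5,-315,-38],"angular": [0,0,0]}

```text
time_s: 17.02
tool_pos: [0.4863, 0.0112, 0.0476]
orientation: [0.002, -3.141, 0.001]
ft_force: [-0.6, 0.4, -0.1]
opening: 0.0131
grasp_force: 12.0
```

```bash
python3 - <<'E'
from h import *
f=robot.grab_frame("scene")
cv2.imwrite("pics/g3.png",cv2.resize(f[130:240,250:400],(750,550),interpolation=cv2.INTER_CUBIC))
E
python3 avg.py 5
```

```text
F [-0.33  0.06 -0.13] P [0.4867 0.0109 0.0483] [0.0001 0.0001 0.0001] t 17.3167 open 0.012666767520186492 g 11.999927062424831
```

View pics/g3.png

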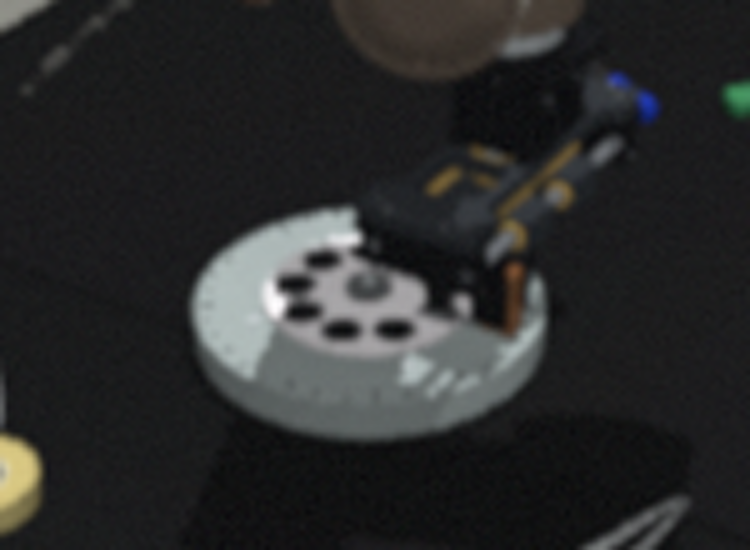

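The block is held just above the ledge, outboard of the handle, at crop (513,300). Lowering now.

Call:
step_arm:
  rows:
    - {"linear": [0.8,-0.6,2],"angular": [0,0,0]}
    - {"linear": [0.8,-0.6,4],"angular": [0,0,0]}
    - {"linear": [0.8,-0.6,6],"angular": [0,0,0]}
    - {"linear": [0.8,-0.6,7],"angular": [0,0,0]}
    - {"linear": [0.8,-0.6,8],"angular": [0,0,0]}
    - {"linear": [0.8,-0.6,8],"angular": [0,0,0]}
    - {"linear": [0.8,-0.6,8],"angular": [0,0,0]}
    - {"linear": [0.8,-0.6,8],"angular": [0,0,0]}

```text
time_s: 17.98
tool_pos: [0.4853, 0.0099, 0.0395]
orientation: [-0.0, 3.141, 0.0]
ft_force: [0.9, 0.5, 0.0]
opening: 0.0129
grasp_force: 12.0
```

```bash
python3 avg.py 4
```

```text
F [-0.09 -0.16  0.06] P [0.4853 0.0099 0.0395] [0. 0. 0.] t 18.1833 open 0.013146506613341859 g 11.999963832786307
```

No contact yet, so I'll creep down.

Call:
step_arm:
  rows:
    - {"linear": [0,0,0.5],"angular": [0,0,0]}
    - {"linear": [0,0,0.5],"angular": [0,0,0]}
    - {"linear": [0,0,0.5],"angular": [0,0,0]}

```text
time_s: 18.43
tool_pos: [0.4853, 0.0099, 0.0395]
orientation: [-0.001, 3.141, -0.0]
ft_force: [-2.4, 1.5, 5.7]
opening: 0.0129
grasp_force: 12.0
```

```bash
python3 avg.py 4
```

```text
F [-1.57  0.6   5.34] P [0.4853 0.0099 0.0395] [0. 0. 0.] t 18.6333 open 0.012945720868539885 g 12.000373274786398
```

Call:
step_arm:
  rows:
    - {"linear": [0,0,0],"angular": [0,0,0]}
    - {"linear": [0,0,0],"angular": [0,0,0]}
    - {"linear": [0,0,0],"angular": [0,0,0]}
    - {"linear": [0,0,0],"angular": [0,0,0]}
    - {"linear": [0,0,-5],"angular": [0,0,0]}
    - {"linear": [0,0,-15],"angular": [0,0,0]}
    - {"linear": [0,0,-35],"angular": [0,0,0]}
    - {"linear": [0,0,-70],"angular": [0,0,0]}
    - {"linear": [0,0,-110],"angular": [0,0,0]}
    - {"linear": [0,-40,-120],"angular": [0,0,0]}
    - {"linear": [0,-80,-120],"angular": [0,0,0]}
    - {"linear": [0,-120,-120],"angular": [0,0,0]}
    - {"linear": [0,-160,-120],"angular": [0,0,0]}
    - {"linear": [0,-200,-120],"angular": [0,0,0]}
    - {"linear": [0,-230,-120],"angular": [0,0,0]}
    - {"linear": [0,-230,-120],"angular": [0,0,0]}
    - {"linear": [0,-230,-120],"angular": [0,0,0]}
    - {"linear": [0,-230,-120],"angular": [0,0,0]}
    - {"linear": [0,-230,-120],"angular": [0,0,0]}
  grip: 0.3

```text
time_s: 20.22
tool_pos: [0.4853, -0.2192, 0.1592]
orientation: [0.002, -3.142, -0.0]
ft_force: [-0.1, 0.8, -0.5]
opening: 0.0308
grasp_force: 0.0
```

```bash
python3 - <<'E'
from h import *
f=robot.grab_frame("scene"); t=robot.grab_frame("top")
a=cv2.resize(f[150:235,280:370],(396,374),interpolation=cv2.INTER_CUBIC); b=cv2.resize(t[150:240,282:372],(374,374),interpolation=cv2.INTER_CUBIC)
cv2.imwrite("pics/g4.png",np.hstack([a,b]))
h=cv2.cvtColor(t,cv2.COLOR_BGR2HSV); m=cv2.inRange(h[200:240,310:350],(3,80,70),(20,255,255)); ys,xs=np.nonzero(m)
p=[xs.mean()+310,ys.mean()+200]; print(len(xs),p,onz("top",[p],.072))
S=8;g=cv2.cvtColor(t,cv2.COLOR_BGR2GRAY)[165:225,297:357]; G=cv2.resize(g,None,fx=S,fy=S,interpolation=cv2.INTER_CUBIC)
cs,_=cv2.findContours((G<115).astype(np.uint8),1,1)
for k in cs:
    A=cv2.contourArea(k)
    if 2500<A<2750:
        mm=cv2.moments(k); q=np.array([mm["m10"],mm["m01"]])/A; q=(q+.5)/S-.5+[297,165]
        v=onz("top",[q],.036)[0]-[.5717,.0144,0]; print(np.arctan2(v[1],v[0]).round(3),end=" ")
E
```

```text
37 [np.float64(329.05405405405406), np.float64(224.59459459459458)] [[0.48364769 0.00978713 0.072     ]]
2.487 1.789 1.093 0.398
```

View pics/g4.png

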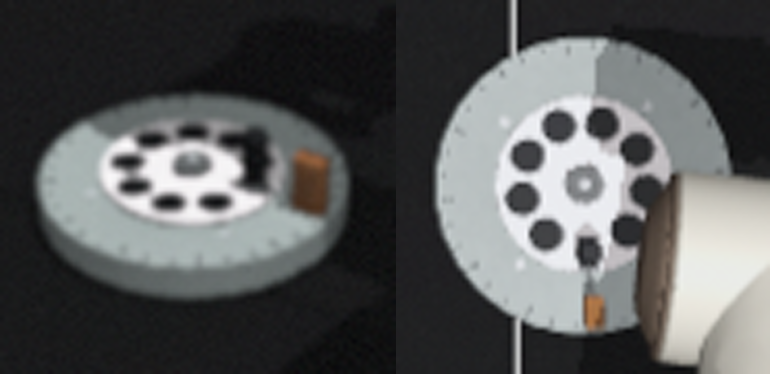

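The block stands upright on the ledge in line with the handle and pointer, at scene crop (310,183) and top crop (595,311). The plate has not moved.

```bash
python3 -c "
from cell import robot; print(robot.hand_in())"
```

```text
the job is handed in; nothing more can be done
None
```

I parked the handle at about 3.19 rad, within about 0.02–0.04 rad of the measured drag peak (about 3.21 rad, roughly 9 N). The brown block stands upright on the ledge beside the pointer, about 2 mm from the mark. I handed the job in at about 20 s; the hand-in returned no verdict.

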